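# Stack a slide tray on the hand-cranked lift and wind it down

## Task

Put the loaded teal slide tray away: lower it onto the carrier in the tray lift so that its four corner lugs drop into the carrier's sockets, and let go of it. Then take hold of the crank's free-spinning teal grip sleeve and, keeping the sleeve between the fingers all the while the crank turns, wind it clockwise until the carrier is down at its stop, and let go. Do not drop the tray, do not knock the lamp bar over the crank, and leave the other things where they are.

Things in the scene. Friction and masses are not known exactly. Their poses are not given: they have to be found in the camera images.
- tray_mid (a point): Loose teal slide tray holding four glass slides, white bridge handle, 170 (its x) x 105 (its y) x 67 mm high, 0.25-0.5 kg. Point: its centre, 33.5 mm above its lug tips; z up. Four round lugs below, at x=+-72, y=+-40 mm, 9 mm long, 11 mm wide, tapering to 7. Floor and 4 mm rim lie 9 to 25 mm above the lug tips. Starts on the table standing on its lugs. Fits the carrier either way round.
- tray_handle (a point): Centre of the tray's handle bar, 61 mm above the lug tips, axes as the tray's. The bar runs along x, 90 mm long, 14 mm wide, 12 mm high, and stands free over the tray but for two posts (8 mm along x, 12 mm wide) at x=+-36 mm.
- cradle_top (a point): Centre of the top of the carrier, a grey plate 170 (x) x 105 (y) mm that rides in the lift's well; axes as the lift's. Four square sockets 14 mm wide, 11 mm deep, 1.5 mm chamfer, at x=+-72, y=+-40 mm. The tray is home when its floor lies on the plate: tray_mid is then 24.5 mm above this point. Its height over the table is 108 mm less 4.3 mm per rad of crank angle; fully down 48 mm.
- lift: White tray lift fixed to the table; place and yaw vary. Origin on the table under the well's middle, z up, robot on its -x side, crank on its -y side. Well 184 x 119 mm inside, 5 mm walls, rim 95 mm above the table. The sloped crank panel, 130 x 140 mm, faces up and to -x, its normal 35 degrees from vertical; the crank axis is that normal and leaves the panel at x=-20, y=-210, z=80 mm.
- grip_mid (a point): Middle of the crank's teal grip sleeve (26 mm diameter, 62 mm long, spins freely on its pin), on the pin's axis. Axes are the crank's, not the sleeve's: z along the crank axis away from the panel, x outwards along the arm. The crank axis is parallel to z, 55 mm away at -x; the point is 54 mm out from the panel. Sleeve reaches 31 mm either way along z; the arm's face is 34 mm below.
- crank (a joint): Crank angle in rad; grows clockwise seen from above, looking onto the panel, which lowers the carrier. At 0 the arm points up the slope, away from the robot. Hard stops at 0 and 14 (carrier fully down). Starts between 0 and 2.2: about two turns to make. Drags with about 0.3 N m (5 to 6 N at the sleeve) and stays where it is left.
- lamp: Aluminium lamp bar on two posts over the crank, fixed to the lift; origin and axes are the lift's. Bar 32 x 250 x 20 mm centred at x=14, y=-210 mm, underside 297 mm above the table. An upright tool on the sleeve strikes it when the sleeve is at the top of its circle; a tool held along the crank axis stays clear. Posts 12 mm square at x=24, y=-92 and -328 mm.
- slidebox: Bystander: dark blue slide box 99 x 89 x 40 mm, origin under its centre.
- stain: Bystander: amber bottle with teal cap, 42 mm diameter, 75 mm high, origin under its centre.
- cap: Bystander: loose teal cap 36 mm diameter, 24 mm high, origin under its centre.
- oil: Bystander: small white bottle, 32 mm diameter, 65 mm high, origin under its centre.
- jar: Bystander: open glass jar, 64 mm diameter, 85 mm high, origin under its centre.
- tipbox: Bystander: orange box 120 x 80 x 55 mm, origin under its centre.
- buffer: Bystander: clear bottle with blue cap, 70 mm diameter, 150 mm high, origin under its centre.

How it is judged:
By the outcome, as a careful person would: the job done as asked, in the order asked, and still so for the second after the job is handed in, with the robot touching nothing.
It also fails if it takes over 72 s, if anything falls off the work surface, if the arm or the gripper's body presses on something with over 40 N, if the wrist force passes 120 N, or if a joint passes its speed limit or range.

## Robot

A 6-joint arm with a two-finger parallel gripper is mounted at the origin on the work surface. World frame = base frame: x ahead of the robot, y to its left, z up, the work surface at z = 0. Lengths are in m, angles in rad, forces in N, time in s.
With the tool pointing down it reaches from about 0.3 to 0.875 m from the base axis. Payload 6.4 kg.
Tool frame: the origin (TCP) lies midway between the tips of the shut fingers; the grasp point (between the pads) lies 19 mm behind it (arm.grasp_offset is the distance from the TCP to the grasp point, in m); z points along the fingers, y is the direction in which the jaws open and shut (so a half turn about z gives the same grasp; the last joint's range is limited). The gripper opens to 85 mm and grips with 20 to 120 N. Pads are 22 mm wide; open, the fingers measure 114 mm over their backs; the gripper's body (76 mm by 85 mm) begins 54 mm behind the grasp point. The pads swing forward as they close: fully open they stand 13 mm farther back than shut.
Start: joints at [-1.397, 0.181, 1.607, -0, 1.354, -0.206], TCP at [0.213, -0.534, 0.231] pointing down, gripper open.
Joint ranges: [-2.99, 2.99], [-0.89, 2.07], [0.3, 2.58], [-1.14, 4.28], [0, 2.63], [-3.12, 3.12]. Speed limits (rad/s): [2.57, 2.57, 3.01, 3.14, 3.14, 3.14].

## Interface

Orientations are given as a unit quaternion [x, y, z, w].
In Python, from plant import arm gives the robot as it stands. The module is installed in compiled form; this text tells all that it offers.
- The arm moves only by the tool jog_arm, never from a script. Its argument "increments" is a list of rows, each a list of 7 numbers: the shift along the tool's x, y, z each as a share of 0.08 m, from -1 to 1, then the turn, a rotation vector about the tool's x, y, z each as a share of 30 degrees, from -1 to 1, then the opening, from 0 (shut) to 1 (fully open). A call has 1 to 12 rows; each row is the pose to reach, as a shift and turn from the pose measured when the call began, along the tool's axes at that moment; what a row does not reach only later rows make up. A row lasts 1/12 s, in which the tool goes at most 41.7 mm and 7.16 degrees, less where a joint would pass 70% of its speed; a pose out of reach is approached as far as the arm can. A call with a number of a shift or a turn outside -1 to 1 is refused whole. A call with a gripper value outside its range is refused whole. The fingers move at their own pace and stop on an object; "force" is the grip in N (left out, the last holds). Time passes only in rows, so rows that repeat a pose let the fingers close. It gives the time, the measured TCP pose, the force and the opening at its end, in the units of the state.
- arm.read_state(): the state, without advancing time (a new reading comes with each control period).
- arm.capture(name): name is "scene" or "top" or "wrist"; returns the picture (384x512x3 uint8, red, green, blue); there is no depth.
- arm.camera_model(name): a dict with "fx", "fy", "cx", "cy" (pixels), "dist" ([k1, k2, p1, p2, k3] as OpenCV has them; the pictures are not rectified), "extrinsics" (4x4, takes a point from world to camera coordinates). Camera axes: x right, y up, looking along -z (the intrinsics and any distortion apply to the point x, -y, -z); pixel columns grow to the right and rows downward; lengths in m; the calibration is good to about 2 mm. A picture is of the moment at which its call begins: read the wrist's pose just before it. camera_model takes no time and is no camera call; for the wrist camera it gives the pose at the moment of the call.
- arm.job_done(): hands the job in, once; it reports no verdict.
The state is a dict: "t": time; "joints": joint angles; "joint_velocities": joint speeds; "effort": joint torques, N m; "ee_pos": TCP position; "tool_rot": TCP orientation; "contact_force": force on the tool from outside, world axes, zero at the start; "torque": the same for the moment, N m; "gripper_width": opening from 0.0 (shut) to 1.0 (fully open).
Only numpy, scipy, OpenCV 4.12 (cv2) and the standard library are available. Lean on these libraries where they do the work, as an engineer would, in place of code of your own. Each camera call takes 0.05 s, during which the arm holds its last target. There are 200 camera calls.

## Working session

There is one attempt and no reset: what is moved stays moved. The work goes in short steps, Python scripts to look and compute and a tool call to move; the robot and the scene stay as the last step left them, time stands still between calls to the robot, and variables do not carry over. Pictures are saved under pics/ and viewed, about 8 in all and at most 12, crops included, and the job is handed in when it is done.

Besides the shell and the picture viewer there is one more tool, called after "Call:" as name(argument=value, ...), one argument or row to a line, values as JSON. jog_arm: Moves the arm, as the interface text tells. Its arguments: {"type":"object","properties":{"increments":{"type":"array","items":{"type":"array","items":{"type":"number","minimum":-1,"maximum":1}}},"force":{"type":"number"}},"required":["increments"]}

```bash
mkdir -p pics; cat > h.py <<'E'
import numpy as np, cv2
from scipy.spatial.transform import Rotation as R
from plant import arm
def ray(m,uv):
    K=np.array([[m['fx'],0,m['cx']],[0,m['fy'],m['cy']],[0,0,1]])
    p=cv2.undistortPoints(np.array(uv,float).reshape(-1,1,2),K,np.array(m['dist'])).reshape(-1,2)
    E=np.array(m['extrinsics']); d=np.c_[p[:,0],-p[:,1],-np.ones(len(p))]@E[:3,:3]
    return -E[:3,:3].T@E[:3,3], d
def plane(m,uv,z):
    c,d=ray(m,uv); return c+d*((z-c[2])/d[:,2])[:,None]
def proj(m,P):
    E=np.array(m['extrinsics']); q=np.atleast_2d(P)@E[:3,:3].T+E[:3,3]
    K=np.array([[m['fx'],0,m['cx']],[0,m['fy'],m['cy']],[0,0,1]])
    return cv2.projectPoints(q*[1,-1,-1],np.zeros(3),np.zeros(3),K,np.array(m['dist']))[0].reshape(-1,2)
def snap(n,f):
    m=arm.camera_model(n); im=arm.capture(n); cv2.imwrite(f'pics/{f}.png',im[:,:,::-1]); return m,im
E
python3 - <<'E'
from h import *
ims=[]
for n in('scene','top','wrist'):
    m,im=snap(n,n+'0'); print(n,m['fx'],np.round(m['dist'],3),np.round(np.linalg.inv(m['extrinsics']),3).tolist())
print(arm.read_state(),arm.grasp_offset)
E
```

```text
scene 369.80658662070573 [-0.074  0.     0.     0.     0.   ] [[0.072, -0.832, 0.55, 1.112], [0.997, 0.056, -0.045, 0.106], [0.007, 0.552, 0.834, 0.923], [0.0, 0.0, 0.0, 1.0]]
top 417.68037121487305 [-0.152  0.     0.     0.     0.   ] [[-0.012, 0.982, -0.188, 0.379], [-1.0, -0.011, 0.003, 0.141], [0.001, 0.188, 0.982, 1.132], [0.0, 0.0, 0.0, 1.0]]
wrist 322.7014076781692 [-0.072  0.     0.     0.     0.   ] [[0.37, 0.896, 0.246, 0.274], [-0.929, 0.357, 0.097, -0.508], [-0.001, -0.264, 0.964, 0.373], [0.0, 0.0, 0.0, 1.0]]
{'t': 0.15, 'joints': array([-1.39730554e+00,  1.81419972e-01,  1.60778140e+00, -1.13993121e-05,
        1.35379773e+00, -2.06318486e-01]), 'joint_velocities': array([ 0.00040037, -0.00272027, -0.00222546, -0.00173844,  0.00057635,
        0.00061118]), 'effort': array([ 2.65097180e-03, -4.45262504e+01, -3.51696110e+01, -1.41044770e-04,
        5.82775479e-03, -2.54133550e-05]), 'ee_pos': array([ 0.21310481, -0.53359012,  0.23056173]), 'tool_rot': array([ 9.82021766e-01,  1.88766409e-01,  5.97777632e-06, -7.03224016e-04]), 'contact_force': array([-0.46631625,  0.17319277, -0.16303145]), 'torque': array([ 0.04460326,  0.04726623, -0.01077618]), 'gripper_width': 0.9999173144572817} 0.0187
```

View pics/scene0.png

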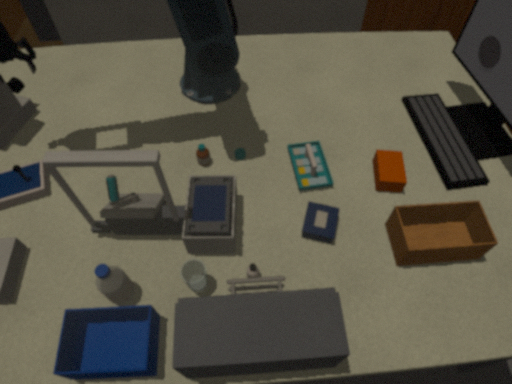

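View pics/top0.png

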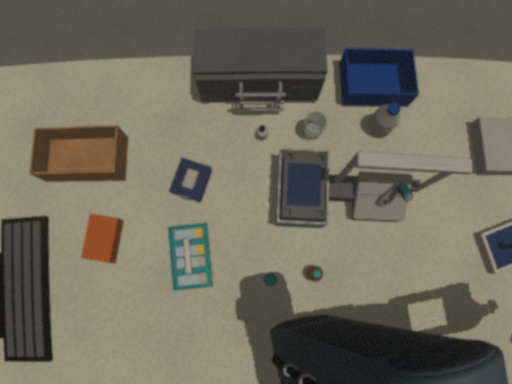

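```bash
python3 - <<'E'
from h import *
m=arm.camera_model('top'); im=cv2.imread('pics/top0.png')
hsv=cv2.cvtColor(im,cv2.COLOR_BGR2HSV)
mk=cv2.inRange(hsv,(80,90,50),(100,255,255))
cs,_=cv2.findContours(mk,cv2.RETR_EXTERNAL,cv2.CHAIN_APPROX_NONE)
for c in cs:
    if cv2.contourArea(c)>30:
        (x,y),s,a=cv2.minAreaRect(c); print('teal',x,y,s,a,cv2.contourArea(c))
        if cv2.contourArea(c)>1500:
            P=plane(m,cv2.boxPoints(((x,y),s,a)),.025); print(P.round(4).tolist(),P.mean(0))
a=cv2.resize(im[130:240,260:430],None,fx=4.6,fy=4.6,interpolation=cv2.INTER_CUBIC)
cv2.imwrite('pics/c1.png',cv2.convertScaleAbs(a,alpha=1.7))
E
```

```text
teal 270.0000305175781 279.5000305175781 (9.192388534545898, 9.192388534545898) 45.0 58.5
teal 189.62586975097656 256.32135009765625 (62.574005126953125, 37.971046447753906) 84.5596694946289 2257.0
[[0.5001, 0.3716, 0.025], [0.509, 0.2699, 0.025], [0.3449, 0.2535, 0.025], [0.3357, 0.353, 0.025]] [0.42242254 0.3120111  0.025     ]
teal 403.9117736816406 188.85293579101562 (12.347898483276367, 7.202939987182617) 59.036251068115234 53.0
```

View pics/c1.png

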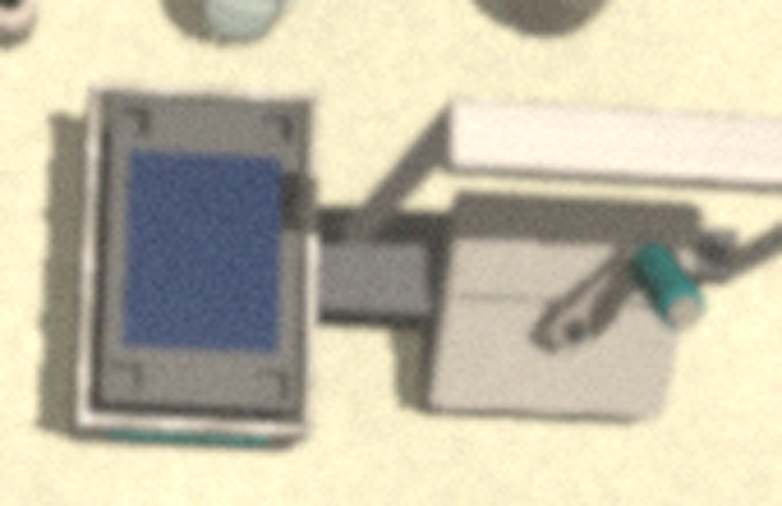

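```bash
cat >> h.py <<'E'
def need(p,q):
    "tool-frame shift (units of .08) and turn (units of 30deg) to reach pose"
    s=arm.read_state(); r=R.from_quat(s['tool_rot'])
    d=r.inv().apply(np.array(p)-s['ee_pos'])/.08; w=(r.inv()*R.from_quat(q)).as_rotvec()/np.radians(30)
    print('t',round(s['t'],2),'pos',s['ee_pos'].round(4),'shift',d.round(3),'turn',w.round(3)); return d,w
def down(yaw):  # tool x at yaw, z down
    return (R.from_euler('z',yaw)*R.from_euler('x',np.pi)).as_quat()
E
python3 - <<'E'
from h import *
m=arm.camera_model('top')
c=np.array([[92,90],[315,98],[303,440],[75,432]])/4.6+[260,130]
P=plane(m,c,.095);print(P.round(3),P.mean(0))
e=(P[0]+P[1]-P[2]-P[3])/2; print('yaw',np.degrees(np.arctan2(e[1],e[0])),np.linalg.norm(e))
# dark blue patch
im=cv2.imread('pics/top0.png');hsv=cv2.cvtColor(im,cv2.COLOR_BGR2HSV)
mk=cv2.inRange(hsv,(105,80,40),(130,255,255));mk[:,:270]=0;mk[:145]=0;mk[:,335:]=0
cc=max(cv2.findContours(mk,0,1)[0],key=cv2.contourArea);r=cv2.minAreaRect(cc);Q=plane(m,cv2.boxPoints(r),.103);print(r,Q.round(3),Q.mean(0))
need([.422,.312,.21],down(np.radians(6.1)))
E
```

```text
[[ 0.69   0.071  0.095]
 [ 0.685 -0.055  0.095]
 [ 0.491 -0.039  0.095]
 [ 0.497  0.085  0.095]] [0.59092456 0.01549836 0.095     ]
yaw -4.327559613252386 0.1935841708380152
((304.03125, 184.1261444091797), (31.408546447753906, 40.15297317504883), 2.045408248901367) [[ 0.547  0.056  0.103]
 [ 0.651  0.05   0.103]
 [ 0.647 -0.031  0.103]
 [ 0.543 -0.023  0.103]] [0.5970286  0.01299182 0.103     ]
t 0.15 pos [ 0.2131 -0.5336  0.2306] shift [ 6.344 -8.848  0.271] turn [-0.003 -0.     0.522]
```

Call:
jog_arm(
  increments=[
    [0.35,-0.5,-0.1,0,0,0,1],
    [0.7,-0.98,-0.2,0,0,0,1],
    [0.7,-0.98,-0.2,0,0,0,1],
    [0.7,-0.98,-0.2,0,0,0,1],
  ],
)

```text
t: 0.48
ee_pos: [0.2371, -0.4373, 0.247]
tool_rot: [0.982, 0.19, 0.0, -0.001]
contact_force: [0.4, -1.0, -0.1]
gripper_width: 0.995
```

Call:
jog_arm(
  increments=[
    [0.35,-0.5,0,0,0,0,1],
    [0.7,-0.98,0,0,0,0,1],
    [0.7,-0.98,0,0,0,0,1],
    [0.7,-0.98,0,0,0,0,1],
  ],
)

```text
t: 0.82
ee_pos: [0.2604, -0.3414, 0.2469]
tool_rot: [0.982, 0.191, 0.0, -0.001]
contact_force: [0.5, -0.8, -0.5]
gripper_width: 0.998
```

Call:
jog_arm(
  increments=[
    [0.35,-0.5,0,0,0,0,1],
    [0.7,-0.98,0,0,0,0,1],
    [0.7,-0.98,0,0,0,0,1],
    [0.7,-0.98,0,0,0,0,1],
  ],
)

```text
t: 1.15
ee_pos: [0.2834, -0.2465, 0.2472]
tool_rot: [0.981, 0.192, 0.001, -0.001]
contact_force: [0.6, -0.8, 0.2]
gripper_width: 1.0
```

Call:
jog_arm(
  increments=[
    [0.35,-0.5,0,0,0,0,1],
    [0.7,-0.98,0,0,0,0,1],
    [0.7,-0.98,0,0,0,0,1],
    [0.7,-0.98,0,0,0,0,1],
  ],
)

```text
t: 1.48
ee_pos: [0.3065, -0.1523, 0.2479]
tool_rot: [0.981, 0.194, 0.001, -0.001]
contact_force: [0.0, 0.2, -0.1]
gripper_width: 0.998
```

Call:
jog_arm(
  increments=[
    [0.35,-0.5,0,0,0,0,1],
    [0.7,-0.98,0,0,0,0,1],
    [0.7,-0.98,0,0,0,0,1],
    [0.7,-0.98,0,0,0,0,1],
  ],
)

```text
t: 1.82
ee_pos: [0.3297, -0.0583, 0.2485]
tool_rot: [0.981, 0.195, 0.001, -0.0]
contact_force: [0.4, -1.5, 0.4]
gripper_width: 1.0
```

Call:
jog_arm(
  increments=[
    [0.35,-0.5,0,0,0,0,1],
    [0.7,-0.98,0,0,0,0,1],
    [0.7,-0.98,0,0,0,0,1],
    [0.7,-0.98,0,0,0,0,1],
  ],
)

```text
t: 2.15
ee_pos: [0.353, 0.0357, 0.2489]
tool_rot: [0.981, 0.196, 0.002, -0.0]
contact_force: [-0.1, -0.3, -0.7]
gripper_width: 0.999
```

Call:
jog_arm(
  increments=[
    [0.35,-0.5,0,0,0,0,1],
    [0.7,-0.98,0,0,0,0,1],
    [0.7,-0.98,0,0,0,0,1],
    [0.7,-0.98,0,0,0,0,1],
  ],
)

```text
t: 2.48
ee_pos: [0.3764, 0.1296, 0.249]
tool_rot: [0.98, 0.197, 0.002, -0.0]
contact_force: [-0.0, 0.4, -0.8]
gripper_width: 0.999
```

```bash
python3 - <<'E'
from h import *
need([.422,.312,.21],down(np.radians(6.1)))
E
```

```text
t 2.48 pos [0.3764 0.1296 0.249 ] shift [ 1.405 -1.884  0.491] turn [ 0.    -0.006  0.554]
```

Call:
jog_arm(
  increments=[
    [0.35,-0.5,0,0,0,0,1],
    [0.7,-0.95,0,0,0,0,1],
    [0.7,-0.95,0,0,0,0,1],
    [0.7,-0.95,0,0,0,0,1],
  ],
)

```text
t: 2.82
ee_pos: [0.4005, 0.2209, 0.2489]
tool_rot: [0.98, 0.197, 0.002, 0.0]
contact_force: [-0.8, -0.9, -0.3]
gripper_width: 0.998
```

Call:
jog_arm(
  increments=[
    [0.35,-0.5,0,0,0,0.2,1],
    [0.7,-0.95,0,0,0,0.4,1],
    [0.7,-0.95,0,0,0,0.55,1],
    [0.7,-0.95,0,0,0,0.55,1],
    [0.7,-0.95,0,0,0,0.55,1],
  ],
)

```text
t: 3.23
ee_pos: [0.4236, 0.3103, 0.2484]
tool_rot: [0.998, 0.056, 0.001, 0.001]
contact_force: [-0.4, -0.7, -0.3]
gripper_width: 1.002
```

```bash
python3 - <<'E'
from h import *
m,im=snap('wrist','w1'); im=im[:,:,::-1]
hsv=cv2.cvtColor(np.ascontiguousarray(im),cv2.COLOR_BGR2HSV)
mk=cv2.inRange(hsv,(80,90,50),(100,255,255))
c=max(cv2.findContours(mk,0,1)[0],key=cv2.contourArea)
r=cv2.minAreaRect(c);b=cv2.boxPoints(r);P=plane(m,b,.025);print(r,P.round(4),P.mean(0))
need([.422,.312,.042],down(np.radians(6.1)))
E
```

```text
((256.5, 160.5), (145.0, 95.0), 90.0) [[0.5    0.3716 0.025 ]
 [0.5115 0.2686 0.025 ]
 [0.3435 0.2438 0.025 ]
 [0.3308 0.3592 0.025 ]] [0.42144737 0.31080415 0.025     ]
t 3.28 pos [0.4233 0.3101 0.2486] shift [-0.019 -0.03   2.582] turn [ 0.004 -0.004  0.008]
```

View pics/w1.png

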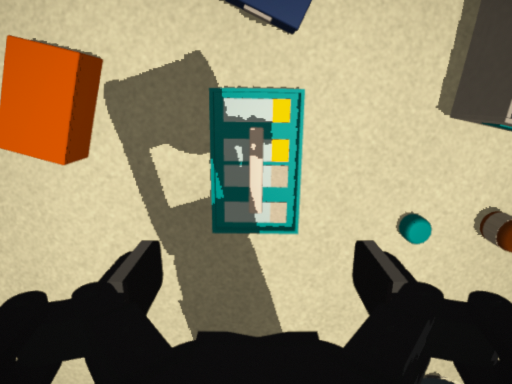

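Call:
jog_arm(
  increments=[
    [-0.02,0,0.5,0,0,0,1],
    [-0.02,0,1,0,0,0,1],
    [-0.02,0,1,0,0,0,1],
    [-0.02,0,1,0,0,0,1],
  ],
)

```text
t: 3.62
ee_pos: [0.4206, 0.3074, 0.1673]
tool_rot: [0.998, 0.055, -0.001, 0.002]
contact_force: [-0.1, 1.1, 1.0]
gripper_width: 0.999
```

Call:
jog_arm(
  increments=[
    [0,0,0.3,0,0,0,1],
    [0,0,0.6,0,0,0,1],
    [0,0,0.9,0,0,0,1],
    [0,0,1,0,0,0,1],
    [0,0,1,0,0,0,1],
  ],
)

```text
t: 4.03
ee_pos: [0.4206, 0.3064, 0.0876]
tool_rot: [0.998, 0.055, -0.002, 0.002]
contact_force: [-0.5, -0.5, -0.9]
gripper_width: 1.003
```

Call:
jog_arm(
  increments=[
    [0,0,0.2,0,0,0,1],
    [0,0,0.4,0,0,0,1],
    [0,0,0.57,0,0,0,1],
    [0,0,0.57,0,0,0,1],
    [0,0,0.57,0,0,0,1],
  ],
)

```text
t: 4.45
ee_pos: [0.4217, 0.3065, 0.0439]
tool_rot: [0.998, 0.055, -0.001, 0.002]
contact_force: [0.0, -0.1, -0.5]
gripper_width: 1.002
```

```bash
python3 - <<'E'
from h import *
need([.422,.311,.042],down(np.radians(6.6)))
E
```

```text
t 4.45 pos [0.4217 0.3065 0.0439] shift [ 0.01  -0.055  0.024] turn [ 0.007  0.004 -0.01 ]
```

Call:
jog_arm(
  increments=[
    [0.01,-0.055,0.02,0,0,0,1],
    [0.01,-0.055,0.02,0,0,0,0],
    [0.01,-0.055,0.02,0,0,0,0],
    [0.01,-0.055,0.02,0,0,0,0],
    [0.01,-0.055,0.02,0,0,0,0],
    [0.01,-0.055,0.02,0,0,0,0],
    [0.01,-0.055,0.02,0,0,0,0],
    [0.01,-0.055,0.02,0,0,0,0],
    [0.01,-0.055,0.02,0,0,0,0],
    [0.01,-0.055,0.02,0,0,0,0],
    [0.01,-0.055,0.02,0,0,0,0],
    [0.01,-0.055,0.02,0,0,0,0],
  ],
  force=60,
)

```text
t: 5.45
ee_pos: [0.422, 0.311, 0.0425]
tool_rot: [0.998, 0.055, -0.001, 0.002]
contact_force: [-1.2, -0.3, 4.9]
gripper_width: 0.152
```

Call:
jog_arm(
  increments=[
    [0,0,-0.1,0,0,0,0],
    [0,0,-0.3,0,0,0,0],
    [0,0,-0.6,0,0,0,0],
    [0,0,-0.9,0,0,0,0],
    [0,0,-1,0,0,0,0],
  ],
)

```text
t: 5.87
ee_pos: [0.4237, 0.312, 0.1256]
tool_rot: [0.998, 0.055, 0.001, 0.001]
contact_force: [1.4, -0.2, -2.9]
gripper_width: 0.15
```

Call:
jog_arm(
  increments=[
    [0,0,-0.4,0,0,0,0],
    [0,0,-0.8,0,0,0,0],
    [0,0,-1,0,0,0,0],
    [0,0,-1,0,0,0,0],
  ],
)

```text
t: 6.2
ee_pos: [0.4257, 0.3133, 0.2096]
tool_rot: [0.998, 0.055, 0.005, -0.0]
contact_force: [0.7, -0.2, -3.5]
gripper_width: 0.148
```

```bash
python3 - <<'E'
from h import *
need([.594,.014,.21],down(np.radians(-4.3)))
snap('wrist','w2')
E
```

```text
t 6.2 pos [0.4257 0.3133 0.2096] shift [1.678 3.95  0.012] turn [-0.001 -0.018  0.354]
```

View pics/w2.png

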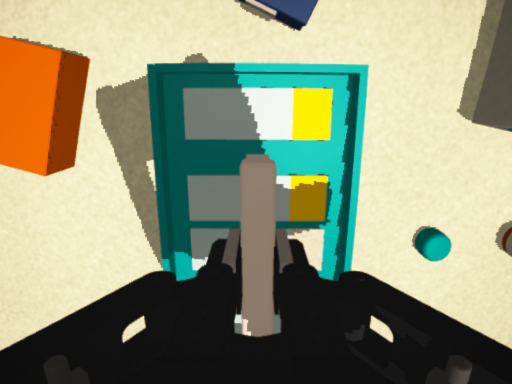

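Call:
jog_arm(
  increments=[
    [0.2,0.2,-0.1,0,0,0.1,0],
    [0.45,0.5,-0.25,0,0,0.2,0],
    [0.75,0.85,-0.25,0,0,0.3,0],
    [0.86,0.96,-0.25,0,0,0.35,0],
    [0.86,0.96,-0.25,0,0,0.35,0],
  ],
)

```text
t: 6.67
ee_pos: [0.5022, 0.2413, 0.2245]
tool_rot: [0.999, -0.039, 0.002, 0.001]
contact_force: [0.4, 0.2, -3.5]
gripper_width: 0.152
```

Call:
jog_arm(
  increments=[
    [0.2,0.2,-0.1,0,0,0,0],
    [0.4,0.5,-0.25,0,0,0,0],
    [0.6,0.85,-0.25,0,0,0,0],
    [0.7,0.96,-0.25,0,0,0,0],
    [0.7,0.96,-0.25,0,0,0,0],
    [0.7,0.96,-0.25,0,0,0,0],
  ],
)

```text
t: 7.17
ee_pos: [0.5506, 0.1606, 0.2426]
tool_rot: [0.999, -0.039, -0.001, 0.001]
contact_force: [-1.6, -0.5, -2.8]
gripper_width: 0.15
```

```bash
python3 - <<'E'
from h import *
need([.594,.014,.21],down(np.radians(-4.3)))
m,im=snap('wrist','w3'); need([.594,.014,.21],down(np.radians(-4.3)))
np.save('w3m.npy',m,allow_pickle=True)
P=np.array([.594,.014,.105])+ (R.from_euler('z',-4.3,degrees=True).apply([[x,y,0] for x in(-.072,.072) for y in(-.04,.04)]))
print(proj(m,P).round(1))
cv2.imwrite('pics/w3b.png',cv2.convertScaleAbs(cv2.resize(im[:,:,::-1],None,fx=1.56,fy=1.56,interpolation=cv2.INTER_CUBIC),alpha=1.3))
E
```

```text
t 7.17 pos [0.5506 0.1606 0.2426] shift [0.684 1.784 0.41 ] turn [ 0.004  0.002 -0.006]
t 7.22 pos [0.5505 0.1612 0.2429] shift [0.685 1.792 0.415] turn [ 0.004  0.001 -0.004]
[[453.4 197.2]
 [369.9 197.7]
 [475.5  31.8]
 [383.2  27.9]]
```

View pics/w3b.png

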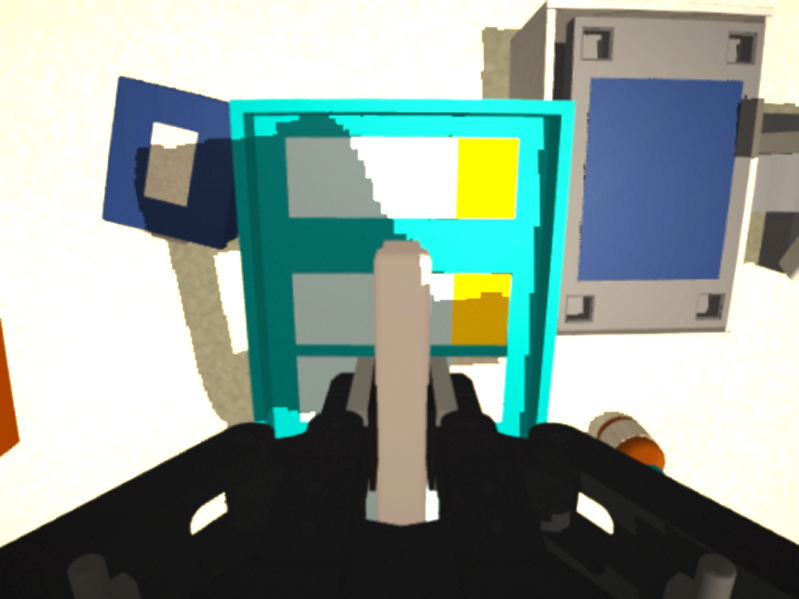

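```bash
python3 - <<'E'
from h import *
from scipy.optimize import least_squares
m=np.load('w3m.npy',allow_pickle=True).item()
uv=np.array([[598,44],[741,48],[580,307],[711,305]])/1.56
S=np.array([[.072,.04,0],[.072,-.04,0],[-.072,.04,0],[-.072,-.04,0]])
def W(v): return R.from_euler('z',v[3]).apply(S)+v[:3]
f=lambda v:(proj(m,W(v))-uv).ravel()
r=least_squares(f,[.594,.014,.104,-.075],x_scale=[.01,.01,.01,.1]);print(r.x.round(4),np.degrees(r.x[3]),r.fun.round(1))
for z in(.100,.104,.107):
    P=plane(m,uv,z);print(z,P.mean(0).round(4),np.linalg.norm(P[0]-P[2]),np.linalg.norm(P[0]-P[1]))
s=arm.read_state();q=R.from_quat(s['tool_rot'])
for z in (-.0175,-.0155):
    T=plane(m,np.array([[231,100],[575,100]])/1.56,s['ee_pos'][2]+z)
    print('tray far corners tool frame',q.inv().apply(T-s['ee_pos']).round(4),'yaw tool',np.degrees(q.as_matrix()[:2,0]))
E
```

```text
[ 0.5946  0.0123  0.1034 -0.0614] -3.5154338054376586 [-0.1 -0.   0.2 -0.1  0.4  0.3 -0.5 -0.1]
0.1 [0.5943 0.0105 0.1   ] 0.14545560450905087 0.08077319112528974
0.104 [0.5946 0.0126 0.104 ] 0.14341512083274377 0.07964008677684828
0.107 [0.5948 0.0141 0.107 ] 0.14188475807551354 0.0787902585155172
tray far corners tool frame [[ 0.0845 -0.0512  0.0173]
 [ 0.0844  0.0529  0.0176]] yaw tool [57.12491422 -4.42145997]
tray far corners tool frame [[ 0.0843 -0.0505  0.0153]
 [ 0.0842  0.0522  0.0156]] yaw tool [57.12491422 -4.42145997]
```

Call:
jog_arm(
  increments=[
    [0.1,0.2,0,0,0,0,0],
    [0.2,0.5,0,0,0,-0.02,0],
    [0.3,0.8,0,0,0,-0.03,0],
    [0.35,0.9,0,0,0,-0.03,0],
    [0.35,0.9,0,0,0,-0.03,0],
  ],
)

```text
t: 7.63
ee_pos: [0.5726, 0.0869, 0.2423]
tool_rot: [1.0, -0.031, -0.001, 0.001]
contact_force: [-0.2, -0.2, -2.7]
gripper_width: 0.154
```

Call:
jog_arm(
  increments=[
    [0.1,0.2,0.1,0,0,0,0],
    [0.2,0.5,0.3,0,0,0,0],
    [0.3,0.8,0.5,0,0,0,0],
    [0.35,0.9,0.6,0,0,0,0],
    [0.35,0.9,0.7,0,0,0,0],
    [0.35,0.9,0.7,0,0,0,0],
    [0.35,0.9,0.7,0,0,0,0],
  ],
)

```text
t: 8.22
ee_pos: [0.5952, 0.0151, 0.186]
tool_rot: [1.0, -0.031, -0.002, 0.0]
contact_force: [0.0, -0.1, -3.4]
gripper_width: 0.148
```

```bash
python3 - <<'E'
from h import *
need([.595,.0135,.165],down(np.radians(-3.6)))
E
```

```text
t 8.22 pos [0.5952 0.0151 0.186 ] shift [-0.001  0.02   0.262] turn [0.002 0.006 0.003]
```

Call:
jog_arm(
  increments=[
    [0,0.02,0.1,0,0,0,0],
    [0,0.02,0.2,0,0,0,0],
    [0,0.02,0.3,0,0,0,0],
    [0,0.02,0.4,0,0,0,0],
    [0,0.02,0.4,0,0,0,0],
    [0,0.02,0.4,0,0,0,0],
  ],
)

```text
t: 8.72
ee_pos: [0.5944, 0.0137, 0.153]
tool_rot: [1.0, -0.031, -0.003, 0.0]
contact_force: [0.3, 0.3, -2.7]
gripper_width: 0.153
```

```bash
python3 - <<'E'
from h import *
need([.595,.0135,.136],down(np.radians(-3.6)))
E
```

```text
t 8.72 pos [0.5944 0.0137 0.153 ] shift [0.008 0.002 0.213] turn [0.002 0.01  0.003]
```

Call:
jog_arm(
  increments=[
    [0.007,0,0.04,0,0,0,0],
    [0.007,0,0.08,0,0,0,0],
    [0.007,0,0.11,0,0,0,0],
    [0.007,0,0.14,0,0,0,0],
    [0.007,0,0.14,0,0,0,0],
  ],
)

```text
t: 9.13
ee_pos: [0.5946, 0.0137, 0.1412]
tool_rot: [1.0, -0.031, -0.003, 0.0]
contact_force: [0.2, 0.2, -2.9]
gripper_width: 0.151
```

Call:
jog_arm(
  increments=[
    [0,0,0.02,0,0,0,0],
    [0,0,0.04,0,0,0,0],
    [0,0,0.06,0,0,0,0],
    [0,0,0.06,0,0,0,0],
  ],
)

```text
t: 9.47
ee_pos: [0.5949, 0.0136, 0.1386]
tool_rot: [1.0, -0.031, -0.003, 0.0]
contact_force: [-6.4, 1.3, 9.8]
gripper_width: 0.149
```

Call:
jog_arm(
  increments=[
    [-0.005,0,0.03,0,0,0,0],
    [-0.005,0,0.04,0,0,0,0],
    [-0.005,0,0.04,0,0,0,0],
  ],
)

```text
t: 9.72
ee_pos: [0.5949, 0.0136, 0.1386]
tool_rot: [1.0, -0.03, -0.002, 0.001]
contact_force: [-9.3, 0.8, 17.1]
gripper_width: 0.15
```

```bash
python3 - <<'E'
from h import *
need([.595,.0135,.136],down(np.radians(-3.6)))
m,im=snap('wrist','w4');m,im=snap('scene','s4')
a=cv2.resize(im[140:250,100:250,::-1],None,fx=5,fy=5,interpolation=cv2.INTER_CUBIC)
cv2.imwrite('pics/s4c.png',a)
E
```

```text
t 9.72 pos [0.5949 0.0136 0.1386] shift [0.002 0.001 0.032] turn [0.003 0.007 0.004]
```

View pics/s4c.png

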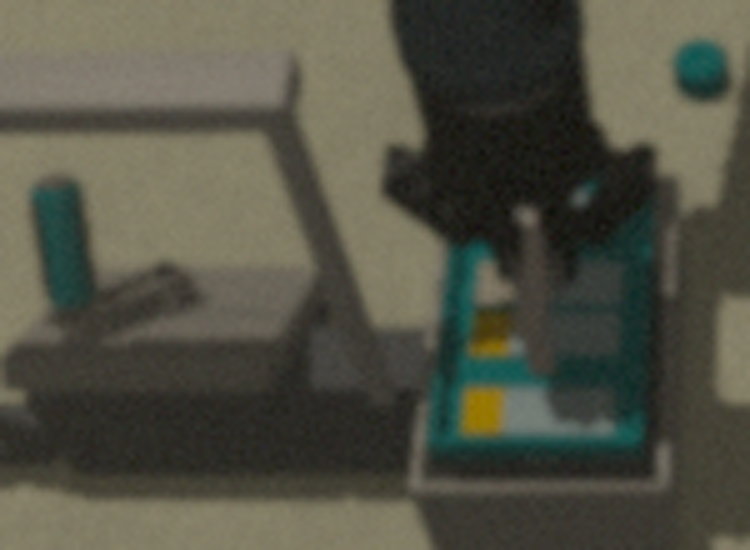

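Call:
jog_arm(
  increments=[
    [0,0,0,0,0,0,0.3],
    [0,0,0,0,0,0,0.6],
    [0,0,0,0,0,0,0.6],
    [0,0,0,0,0,0,0.6],
    [0,0,0,0,0,0,0.6],
    [0,0,0,0,0,0,0.6],
  ],
)

```text
t: 10.32
ee_pos: [0.5948, 0.0136, 0.1382]
tool_rot: [1.0, -0.03, -0.002, 0.001]
contact_force: [1.1, 0.7, 0.7]
gripper_width: 0.602
```

Call:
jog_arm(
  increments=[
    [0,0,-0.2,0,0,0,0.6],
    [0,0,-0.6,0,0,0,0.6],
    [0,0,-1,0,0,0,0.6],
    [0,0,-1,0,0,0,0.6],
  ],
)

```text
t: 10.65
ee_pos: [0.5988, 0.0132, 0.2253]
tool_rot: [1.0, -0.03, 0.003, 0.001]
contact_force: [2.0, 0.2, 1.0]
gripper_width: 0.596
```

Call:
jog_arm(
  increments=[
    [-0.2,0,-0.4,0,0,0,1],
    [-0.5,0,-0.8,0,0,0,1],
    [-0.5,0,-0.8,0,0,0,1],
    [-0.5,0,-0.8,0,0,0,1],
  ],
)

```text
t: 10.98
ee_pos: [0.5592, 0.0157, 0.2918]
tool_rot: [1.0, -0.03, 0.006, 0.002]
contact_force: [1.1, -0.7, -0.5]
gripper_width: 0.999
```

```bash
python3 - <<'E'
from h import *
print(arm.read_state()['joints'])
m,im=snap('wrist','w5'); np.save('w5m.npy',m,allow_pickle=True)
cv2.imwrite('pics/w5b.png',cv2.convertScaleAbs(cv2.resize(im[:,:,::-1],None,fx=1.56,fy=1.56,interpolation=cv2.INTER_CUBIC),alpha=1.3))
E
```

```text
[-0.18297691  0.09221195  1.58377946 -0.00187074  1.45321135  1.4485468 ]
```

View pics/w5b.png

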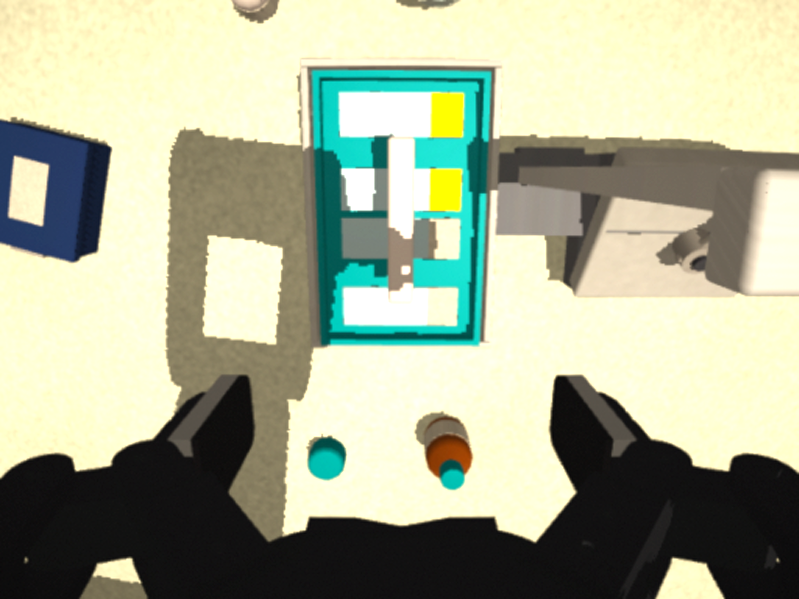

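```bash
cat >> h.py <<'E'
L=np.array([.5946,.0123,0]); RL=R.from_euler('z',-.0614)
s35,c35=np.sin(np.radians(35)),np.cos(np.radians(35))
n=np.array([-s35,0,c35]); u0=np.array([c35,0,s35]); AX=np.array([-.02,-.21,.08])
def grip(th,h=.054): return RL.apply(AX+.055*(np.cos(th)*u0-np.sin(th)*np.array([0,1,0]))+h*n)+L
QC=(RL*R.from_matrix(np.c_[[0,1,0],u0,-n])).as_quat()
E
python3 - <<'E'
from h import *
for nme,f,box in(('top','top0',(380,430,160,215)),('scene','scene0',(95,130,165,210))):
    im=cv2.imread(f'pics/{f}.png');hsv=cv2.cvtColor(im,cv2.COLOR_BGR2HSV)
    mk=cv2.inRange(hsv,(78,70,30),(102,255,255));k=np.zeros_like(mk);k[box[2]:box[3],box[0]:box[1]]=mk[box[2]:box[3],box[0]:box[1]]
    ys,xs=np.nonzero(k);c=np.array([xs.mean(),ys.mean()]);m=arm.camera_model(nme)
    th=np.arange(0,2.3,.02);e=[np.linalg.norm(proj(m,grip(t))[0]-c) for t in th];i=int(np.argmin(e))
    print(nme,len(xs),c,th[i],e[i],proj(m,grip(th[i]))[0]-c)
for t in(.8,.95,1.1): need(grip(t,.054+.18),QC); print(grip(t))
E
```

```text
top 91 [403.95604396 189.53846154] 0.54 1.3306981453112434 [-0.79321179  1.06844402]
scene 162 [112.05555556 188.58641975] 0.66 0.35767396553361286 [ 0.20241484 -0.29488794]
t 11.03 pos [0.5587 0.0157 0.2898] shift [-1.086  3.133 -0.049] turn [-0.897  0.905 -2.898]
[ 0.55974587 -0.2354828   0.14621301]
t 11.03 pos [0.5587 0.0157 0.2898] shift [-1.151  3.199 -0.004] turn [-0.897  0.905 -2.898]
[ 0.55424924 -0.24043813  0.14258439]
t 11.03 pos [0.5587 0.0157 0.2898] shift [-1.224  3.252  0.046] turn [-0.897  0.905 -2.898]
[ 0.54822683 -0.24435452  0.13854367]
```

Call:
jog_arm(
  increments=[
    [-0.5,0.1,-0.1,0,0,0,1],
    [-1,0.2,-0.2,0,0,0,1],
    [-1,0.5,-0.2,0,0,0,1],
    [-1,0.5,-0.2,0,0,0,1],
  ],
)

```text
t: 11.37
ee_pos: [0.4748, -0.0212, 0.3039]
tool_rot: [1.0, -0.031, 0.003, 0.002]
contact_force: [0.4, -0.1, 0.2]
gripper_width: 1.003
```

Call:
jog_arm(
  increments=[
    [-0.3,0.5,0,0,0,0,1],
    [-0.6,1,0,0,0,0,1],
    [-0.6,1,0,0,0,0,1],
    [-0.6,1,0,0,0,0,1],
  ],
)

```text
t: 11.7
ee_pos: [0.4208, -0.1001, 0.3025]
tool_rot: [0.999, -0.033, 0.002, 0.002]
contact_force: [-0.2, -0.7, 0.3]
gripper_width: 1.0
```

Call:
jog_arm(
  increments=[
    [0,0.5,0,-0.1,0.1,-0.22,1],
    [0,1,0,-0.14,0.14,-0.45,1],
    [0,1,0,-0.2,0.2,-0.67,1],
    [0,1,0,-0.3,0.3,-0.9,1],
    [0,1,0,-0.3,0.3,-0.97,1],
    [0,1,0,-0.3,0.3,-0.97,1],
  ],
)

```text
t: 12.2
ee_pos: [0.4155, -0.1791, 0.3016]
tool_rot: [0.969, 0.22, 0.076, 0.082]
contact_force: [0.1, 0.0, 0.4]
gripper_width: 0.999
```

```bash
python3 - <<'E'
from h import *
need(grip(.63,.187),QC); print(arm.read_state()['joints'].round(2))
E
```

```text
t 12.2 pos [ 0.4155 -0.1791  0.3016] shift [0.513 0.777 0.762] turn [-0.607  0.61  -1.933]
[-0.68 -0.34  1.96  0.02  1.29  0.44]
```

Call:
jog_arm(
  increments=[
    [0,0,0,-0.07,0.07,-0.22,1],
    [0,0,0,-0.14,0.14,-0.45,1],
    [0,0,0,-0.2,0.2,-0.67,1],
    [0,0,0,-0.3,0.3,-0.9,1],
    [0,0,0,-0.3,0.3,-0.97,1],
    [0,0,0,-0.3,0.3,-0.97,1],
  ],
)

```text
t: 12.7
ee_pos: [0.4155, -0.1787, 0.3008]
tool_rot: [0.865, 0.454, 0.145, 0.155]
contact_force: [-0.5, -0.2, -0.1]
gripper_width: 0.998
```

Call:
jog_arm(
  increments=[
    [0,0,0,-0.07,0.07,-0.22,1],
    [0,0,0,-0.14,0.14,-0.45,1],
    [0,0,0,-0.2,0.2,-0.67,1],
    [0,0,0,-0.3,0.3,-0.9,1],
    [0,0,0,-0.3,0.3,-0.97,1],
    [0,0,0,-0.3,0.3,-0.97,1],
  ],
)

```text
t: 13.2
ee_pos: [0.4154, -0.1791, 0.3002]
tool_rot: [0.696, 0.654, 0.204, 0.216]
contact_force: [0.2, 0.1, 1.0]
gripper_width: 1.001
```

```bash
python3 - <<'E'
from h import *
need(grip(.63,.187),QC); print(arm.read_state()['joints'].round(2))
E
```

```text
t 13.2 pos [ 0.4154 -0.1791  0.3002] shift [-0.505  0.491  0.968] turn [-0.015 -0.001 -0.003]
[-1.04 -0.59  2.22  0.53  1.2  -1.09]
```

Call:
jog_arm(
  increments=[
    [-0.25,0.25,0.2,-0.01,0,0,1],
    [-0.5,0.49,0.5,-0.015,0,0,1],
    [-0.5,0.49,0.7,-0.015,0,0,1],
    [-0.5,0.49,0.7,-0.015,0,0,1],
    [-0.5,0.49,0.7,-0.015,0,0,1],
  ],
)

```text
t: 13.62
ee_pos: [0.4772, -0.2217, 0.2749]
tool_rot: [0.696, 0.652, 0.207, 0.216]
contact_force: [-0.1, -0.5, 0.5]
gripper_width: 0.997
```

```bash
python3 - <<'E'
from h import *
need(grip(.63,.037),QC); print(arm.read_state()['joints'].round(2))
m,im=snap('wrist','w6'); np.save('w6m.npy',m,allow_pickle=True)
print(proj(m,[grip(.63,.085),grip(.63,.054),grip(.63,.023),RL.apply(AX+.02*n)+L]).round(1))
E
```

```text
t 13.62 pos [ 0.4772 -0.2217  0.2749] shift [-0.029  0.013  2.126] turn [-0.006 -0.008 -0.01 ]
[-0.95 -0.33  2.11  0.55  1.02 -1.1 ]
[[259.2 187.3]
 [259.1 179.1]
 [259.1 172.4]
 [215.4 140.9]]
```

View pics/w6.png

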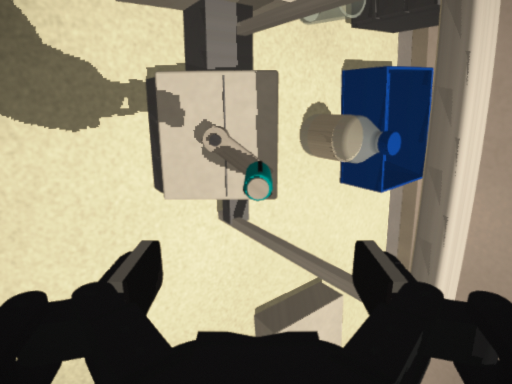

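Call:
jog_arm(
  increments=[
    [-0.03,0.01,0.4,0,0,0,1],
    [-0.03,0.01,0.8,0,0,0,1],
    [-0.03,0.01,1,0,0,0,1],
    [-0.03,0.01,1,0,0,0,1],
    [-0.03,0.01,1,0,0,0,1],
  ],
)

```text
t: 14.08
ee_pos: [0.5232, -0.2264, 0.2112]
tool_rot: [0.696, 0.652, 0.207, 0.217]
contact_force: [0.1, 0.7, 0.3]
gripper_width: 1.002
```

```bash
python3 - <<'E'
from h import *
need(grip(.63,.037),QC); print(arm.read_state()['joints'].round(2))
E
```

```text
t 14.08 pos [ 0.5232 -0.2264  0.2112] shift [-1.000e-03 -8.000e-03  1.143e+00] turn [-0.004 -0.007 -0.008]
[-0.86 -0.13  2.09  0.6   0.82 -1.13]
```

Call:
jog_arm(
  increments=[
    [0,0,0.3,0,0,0,1],
    [0,0,0.6,0,0,0,1],
    [0,0,0.9,0,0,0,1],
    [0,0,1,0,0,0,1],
    [0,0,1,0,0,0,1],
  ],
)

```text
t: 14.5
ee_pos: [0.5689, -0.2287, 0.1457]
tool_rot: [0.696, 0.652, 0.207, 0.216]
contact_force: [0.4, 0.3, -0.9]
gripper_width: 1.004
```

Call:
jog_arm(
  increments=[
    [0,-0.01,0.13,0,0,0,1],
    [0,-0.01,0.13,0,0,0,0],
    [0,-0.01,0.13,0,0,0,0],
    [0,-0.01,0.13,0,0,0,0],
    [0,-0.01,0.13,0,0,0,0],
    [0,-0.01,0.13,0,0,0,0],
    [0,-0.01,0.13,0,0,0,0],
    [0,-0.01,0.13,0,0,0,0],
    [0,-0.01,0.13,0,0,0,0],
    [0,-0.01,0.13,0,0,0,0],
  ],
  force=40,
)

```text
t: 15.33
ee_pos: [0.5739, -0.2291, 0.1375]
tool_rot: [0.696, 0.653, 0.207, 0.216]
contact_force: [-10.0, 1.9, 8.3]
gripper_width: 0.293
```

```bash
cat >> h.py <<'E'
def crank(h=.037):
    s=arm.read_state(); p=RL.inv().apply(s['ee_pos']-L)-AX
    a,b=p@u0,-p[1]; th=np.arctan2(b,a)
    print('t',round(s['t'],2),'theta',round(th,3),'rad',round(np.hypot(a,b),4),'h',round(p@n,4),'F',R.from_quat(s['tool_rot']).inv().apply(s['contact_force']).round(1),'w',round(s['gripper_width'],3)); return th
def arc(step,N=12):
    "target rows (tool x,y,z units) following circle from now; last = hold"
    s=arm.read_state();r=R.from_quat(s['tool_rot']);th=crank()
    for k in range(1,N+1): print((r.inv().apply(grip(th+step*k,.037)-s['ee_pos'])/.08).round(2).tolist())
    print('turn',((r.inv()*R.from_quat(QC)).as_rotvec()/np.radians(30)).round(3))
E
python3 - <<'E'
from h import *
arc(.14); print(arm.read_state()['joints'].round(2))
E
```

```text
t 15.33 theta 0.626 rad 0.055 h 0.039 F [  1.3  -3.5 -12.6] w 0.293
[-0.07, -0.06, 0.02]
[-0.14, -0.13, 0.02]
[-0.19, -0.21, 0.02]
[-0.24, -0.3, 0.02]
[-0.27, -0.39, 0.02]
[-0.28, -0.48, 0.02]
[-0.29, -0.58, 0.02]
[-0.28, -0.68, 0.03]
[-0.25, -0.77, 0.03]
[-0.22, -0.86, 0.03]
[-0.17, -0.94, 0.03]
[-0.11, -1.02, 0.03]
turn [-0.004 -0.009 -0.008]
[-0.78  0.11  2.04  0.69  0.64 -1.2 ]
```

Call:
jog_arm(
  increments=[
    [-0.07,-0.06,-0.01,0,0,0,0],
    [-0.14,-0.13,-0.02,0,0,0,0],
    [-0.19,-0.21,-0.02,0,0,0,0],
    [-0.24,-0.3,-0.02,0,0,0,0],
    [-0.27,-0.39,-0.02,0,0,0,0],
    [-0.28,-0.48,-0.02,0,0,0,0],
    [-0.29,-0.58,-0.02,0,0,0,0],
    [-0.28,-0.68,-0.02,0,0,0,0],
    [-0.25,-0.77,-0.02,0,0,0,0],
    [-0.22,-0.86,-0.02,0,0,0,0],
    [-0.17,-0.94,-0.02,0,0,0,0],
  ],
)

```text
t: 16.25
ee_pos: [0.511, -0.2368, 0.0951]
tool_rot: [0.696, 0.653, 0.209, 0.215]
contact_force: [24.3, 3.1, -17.2]
gripper_width: 0.293
```

```bash
python3 - <<'E'
from h import *
arc(.14); print(arm.read_state()['joints'].round(2))
E
```

```text
t 16.25 theta 2.185 rad 0.0535 h 0.04 F [ 4.4  9.9 27.8] w 0.293
[0.04, -0.09, 0.04]
[0.11, -0.15, 0.04]
[0.19, -0.21, 0.04]
[0.28, -0.25, 0.04]
[0.37, -0.28, 0.04]
[0.46, -0.3, 0.04]
[0.56, -0.31, 0.04]
[0.66, -0.3, 0.04]
[0.75, -0.28, 0.04]
[0.84, -0.24, 0.04]
[0.92, -0.19, 0.04]
[1.0, -0.14, 0.05]
turn [-0.003 -0.015 -0.01 ]
[-0.91  0.09  2.17  0.83  0.63 -1.47]
```

Call:
jog_arm(
  increments=[
    [0.04,-0.09,0.01,0,0,0,0],
    [0.11,-0.15,0.01,0,0,0,0],
    [0.19,-0.21,0.01,0,0,0,0],
    [0.28,-0.25,0.01,0,0,0,0],
    [0.37,-0.28,0.01,0,0,0,0],
    [0.46,-0.3,0.01,0,0,0,0],
    [0.56,-0.31,0.01,0,0,0,0],
    [0.66,-0.3,0.01,0,0,0,0],
    [0.75,-0.28,0.01,0,0,0,0],
    [0.84,-0.24,0.01,0,0,0,0],
    [0.92,-0.19,0.01,0,0,0,0],
    [1,-0.14,0.01,0,0,0,0],
  ],
)

```text
t: 17.25
ee_pos: [0.5068, -0.1569, 0.0883]
tool_rot: [0.696, 0.652, 0.208, 0.216]
contact_force: [6.8, -6.9, -12.8]
gripper_width: 0.289
```

```bash
python3 - <<'E'
from h import *
arc(.14); print(arm.read_state()['joints'].round(2))
E
```

```text
t 17.25 theta -2.439 rad 0.0553 h 0.0397 F [-6.5 -1.4 14.6] w 0.289
[0.07, 0.07, 0.03]
[0.13, 0.14, 0.03]
[0.17, 0.23, 0.03]
[0.21, 0.32, 0.03]
[0.23, 0.41, 0.03]
[0.24, 0.51, 0.03]
[0.24, 0.6, 0.03]
[0.22, 0.7, 0.03]
[0.19, 0.79, 0.03]
[0.15, 0.87, 0.03]
[0.1, 0.95, 0.03]
[0.03, 1.03, 0.03]
turn [-0.005 -0.011 -0.011]
[-0.76  0.01  2.28  0.84  0.53 -1.37]
```

Call:
jog_arm(
  increments=[
    [0.07,0.07,0.01,0,0,0,0],
    [0.13,0.14,0.01,0,0,0,0],
    [0.17,0.23,0.01,0,0,0,0],
    [0.21,0.32,0.01,0,0,0,0],
    [0.23,0.41,0.01,0,0,0,0],
    [0.24,0.51,0.01,0,0,0,0],
    [0.24,0.6,0.01,0,0,0,0],
    [0.22,0.7,0.01,0,0,0,0],
    [0.19,0.79,0.01,0,0,0,0],
    [0.15,0.87,0.01,0,0,0,0],
    [0.1,0.95,0.01,0,0,0,0],
  ],
)

```text
t: 18.17
ee_pos: [0.5693, -0.1507, 0.131]
tool_rot: [0.696, 0.653, 0.209, 0.213]
contact_force: [-8.0, 7.7, 8.8]
gripper_width: 0.291
```

```bash
python3 - <<'E'
from h import *
arc(.14); print(arm.read_state()['joints'].round(2))
E
```

```text
t 18.17 theta -0.944 rad 0.0565 h 0.0391 F [  7.3  -2.  -12. ] w 0.291
[-0.08, 0.06, 0.02]
[-0.15, 0.13, 0.02]
[-0.23, 0.18, 0.02]
[-0.31, 0.22, 0.02]
[-0.41, 0.25, 0.02]
[-0.5, 0.27, 0.02]
[-0.6, 0.28, 0.02]
[-0.69, 0.27, 0.02]
[-0.79, 0.24, 0.02]
[-0.87, 0.21, 0.02]
[-0.96, 0.16, 0.02]
[-1.03, 0.1, 0.01]
turn [-0.009 -0.02  -0.01 ]
[-0.64  0.04  2.12  0.65  0.56 -1.07]
```

Call:
jog_arm(
  increments=[
    [-0.08,0.06,0,0,-0.01,-0.01,0],
    [-0.15,0.13,0,0,-0.01,-0.01,0],
    [-0.23,0.18,0,0,-0.01,-0.01,0],
    [-0.31,0.22,0,0,-0.01,-0.01,0],
    [-0.41,0.25,0,0,-0.01,-0.01,0],
    [-0.5,0.27,0,0,-0.01,-0.01,0],
    [-0.6,0.28,0,0,-0.01,-0.01,0],
    [-0.69,0.27,0,0,-0.01,-0.01,0],
    [-0.79,0.24,0,0,-0.01,-0.01,0],
    [-0.87,0.21,0,0,-0.01,-0.01,0],
    [-0.96,0.16,0,0,-0.01,-0.01,0],
  ],
)

```text
t: 19.08
ee_pos: [0.5754, -0.2269, 0.1385]
tool_rot: [0.694, 0.655, 0.207, 0.215]
contact_force: [-6.2, 7.1, 9.4]
gripper_width: 0.291
```

```bash
python3 - <<'E'
from h import *
arc(.14); print(arm.read_state()['joints'].round(2))
E
```

```text
t 19.08 theta 0.574 rad 0.0551 h 0.039 F [  6.8  -0.1 -11.4] w 0.291
[-0.08, -0.06, 0.02]
[-0.14, -0.13, 0.02]
[-0.2, -0.2, 0.02]
[-0.25, -0.29, 0.02]
[-0.28, -0.38, 0.02]
[-0.3, -0.47, 0.02]
[-0.31, -0.57, 0.02]
[-0.31, -0.66, 0.02]
[-0.29, -0.76, 0.03]
[-0.26, -0.85, 0.03]
[-0.21, -0.93, 0.03]
[-0.16, -1.01, 0.03]
turn [-0.007 -0.015  0.002]
[-0.77  0.11  2.03  0.68  0.64 -1.2 ]
```

Call:
jog_arm(
  increments=[
    [-0.08,-0.06,0,0,0,0,0],
    [-0.14,-0.13,0,0,0,0,0],
    [-0.2,-0.2,0,0,0,0,0],
    [-0.25,-0.29,0,0,0,0,0],
    [-0.28,-0.38,0,0,0,0,0],
    [-0.3,-0.47,0,0,0,0,0],
    [-0.31,-0.57,0,0,0,0,0],
    [-0.31,-0.66,0,0,0,0,0],
    [-0.29,-0.76,0,0,0,0,0],
    [-0.26,-0.85,0,0,0,0,0],
    [-0.21,-0.93,0,0,0,0,0],
  ],
)

```text
t: 20.0
ee_pos: [0.5145, -0.2398, 0.0971]
tool_rot: [0.694, 0.655, 0.209, 0.216]
contact_force: [12.2, 2.0, -2.0]
gripper_width: 0.285
```

```bash
python3 - <<'E'
from h import *
arc(.14)
E
```

```text
t 20.0 theta 2.091 rad 0.0536 h 0.0395 F [2.7 8.8 8.6] w 0.285
[0.04, -0.09, 0.03]
[0.1, -0.16, 0.03]
[0.18, -0.22, 0.03]
[0.26, -0.27, 0.03]
[0.34, -0.31, 0.03]
[0.44, -0.34, 0.04]
[0.53, -0.35, 0.04]
[0.63, -0.35, 0.04]
[0.72, -0.34, 0.04]
[0.82, -0.31, 0.04]
[0.9, -0.27, 0.04]
[0.99, -0.22, 0.04]
turn [-0.002 -0.017  0.001]
```

Call:
jog_arm(
  increments=[
    [0.04,-0.09,0.01,0,-0.01,0,0],
    [0.1,-0.16,0.01,0,-0.01,0,0],
    [0.18,-0.22,0.01,0,-0.01,0,0],
    [0.26,-0.27,0.01,0,-0.01,0,0],
    [0.34,-0.31,0.01,0,-0.01,0,0],
    [0.44,-0.34,0.01,0,-0.01,0,0],
    [0.53,-0.35,0.01,0,-0.01,0,0],
    [0.63,-0.35,0.01,0,-0.01,0,0],
    [0.72,-0.34,0.01,0,-0.01,0,0],
    [0.82,-0.31,0.01,0,-0.01,0,0],
    [0.9,-0.27,0.01,0,-0.01,0,0],
    [0.99,-0.22,0.01,0,-0.01,0,0],
  ],
)

```text
t: 21.0
ee_pos: [0.5044, -0.1604, 0.0866]
tool_rot: [0.695, 0.654, 0.206, 0.218]
contact_force: [1.8, -5.7, -7.8]
gripper_width: 0.293
```

```bash
python3 - <<'E'
from h import *
arc(.14)
E
```

```text
t 21.0 theta -2.521 rad 0.0552 h 0.0395 F [-5.6 -2.7  7.6] w 0.293
[0.07, 0.06, 0.03]
[0.14, 0.13, 0.03]
[0.19, 0.21, 0.03]
[0.23, 0.3, 0.03]
[0.26, 0.39, 0.03]
[0.28, 0.49, 0.03]
[0.29, 0.58, 0.03]
[0.28, 0.68, 0.03]
[0.25, 0.77, 0.03]
[0.22, 0.86, 0.03]
[0.17, 0.94, 0.03]
[0.11, 1.02, 0.03]
turn [-0.004 -0.003  0.   ]
```

Call:
jog_arm(
  increments=[
    [0.07,0.06,0.01,0,0,0,0],
    [0.14,0.13,0.01,0,0,0,0],
    [0.19,0.21,0.01,0,0,0,0],
    [0.23,0.3,0.01,0,0,0,0],
    [0.26,0.39,0.01,0,0,0,0],
    [0.28,0.49,0.01,0,0,0,0],
    [0.29,0.58,0.01,0,0,0,0],
    [0.28,0.68,0.01,0,0,0,0],
    [0.25,0.77,0.01,0,0,0,0],
    [0.22,0.86,0.01,0,0,0,0],
    [0.17,0.94,0.01,0,0,0,0],
  ],
)

```text
t: 21.92
ee_pos: [0.5666, -0.1482, 0.129]
tool_rot: [0.694, 0.655, 0.207, 0.216]
contact_force: [-9.0, 7.8, 11.5]
gripper_width: 0.292
```

```bash
python3 - <<'E'
from h import *
arc(.14)
E
```

```text
t 21.92 theta -1.017 rad 0.0565 h 0.039 F [  7.3  -1.2 -14.8] w 0.292
[-0.07, 0.07, 0.02]
[-0.14, 0.14, 0.02]
[-0.21, 0.2, 0.02]
[-0.3, 0.25, 0.02]
[-0.39, 0.28, 0.02]
[-0.48, 0.31, 0.02]
[-0.58, 0.32, 0.02]
[-0.67, 0.31, 0.02]
[-0.77, 0.3, 0.02]
[-0.86, 0.27, 0.02]
[-0.94, 0.22, 0.02]
[-1.02, 0.17, 0.02]
turn [-0.007 -0.011  0.001]
```

Call:
jog_arm(
  increments=[
    [-0.07,0.07,-0.01,0,-0.01,0,0],
    [-0.14,0.14,-0.01,0,-0.01,0,0],
    [-0.21,0.2,-0.01,0,-0.01,0,0],
    [-0.3,0.25,-0.01,0,-0.01,0,0],
    [-0.39,0.28,-0.01,0,-0.01,0,0],
    [-0.48,0.31,-0.01,0,-0.01,0,0],
    [-0.58,0.32,-0.01,0,-0.01,0,0],
    [-0.67,0.31,-0.01,0,-0.01,0,0],
    [-0.77,0.3,-0.01,0,-0.01,0,0],
    [-0.86,0.27,-0.01,0,-0.01,0,0],
    [-0.94,0.22,-0.01,0,-0.01,0,0],
  ],
)

```text
t: 22.83
ee_pos: [0.5769, -0.2234, 0.14]
tool_rot: [0.694, 0.654, 0.206, 0.217]
contact_force: [5.6, 3.5, -1.7]
gripper_width: 0.291
```

```bash
python3 - <<'E'
from h import *
arc(.1)
E
```

```text
t 22.83 theta 0.501 rad 0.0549 h 0.0395 F [3.9 3.5 4.5] w 0.291
[-0.06, -0.03, 0.03]
[-0.11, -0.08, 0.03]
[-0.16, -0.12, 0.03]
[-0.21, -0.18, 0.03]
[-0.25, -0.23, 0.03]
[-0.28, -0.29, 0.03]
[-0.31, -0.35, 0.03]
[-0.33, -0.42, 0.03]
[-0.35, -0.49, 0.03]
[-0.36, -0.55, 0.03]
[-0.36, -0.62, 0.03]
[-0.35, -0.69, 0.03]
turn [-0.005 -0.005  0.002]
```

Call:
jog_arm(
  increments=[
    [-0.06,-0.03,0,0,0,0,0],
    [-0.11,-0.08,0,0,0,0,0],
    [-0.16,-0.12,0,0,0,0,0],
    [-0.21,-0.18,0,0,0,0,0],
    [-0.25,-0.23,0,0,0,0,0],
    [-0.28,-0.29,0,0,0,0,0],
    [-0.31,-0.35,0,0,0,0,0],
    [-0.33,-0.42,0,0,0,0,0],
    [-0.35,-0.48,0,0,0,0,0],
    [-0.35,-0.48,0,0,0,0,0],
  ],
)

```text
t: 23.67
ee_pos: [0.5434, -0.2482, 0.1175]
tool_rot: [0.694, 0.654, 0.207, 0.216]
contact_force: [1.3, 3.8, -1.5]
gripper_width: 0.293
```

```bash
python3 - <<'E'
from h import *
arc(.05,4)
E
```

```text
t 23.67 theta 1.4 rad 0.0539 h 0.0394 F [3.8 0.  1.9] w 0.293
[-0.02, -0.03, 0.03]
[-0.02, -0.07, 0.03]
[-0.02, -0.1, 0.03]
[-0.02, -0.13, 0.03]
turn [-0.006 -0.01   0.   ]
```

Call:
jog_arm(
  increments=[
    [0,-0.03,0,0,0,0,0],
    [0,-0.06,0,0,0,0,0],
    [0,-0.06,0,0,0,0,0],
  ],
)

```text
t: 23.92
ee_pos: [0.5419, -0.2481, 0.117]
tool_rot: [0.694, 0.654, 0.209, 0.218]
contact_force: [20.3, 2.6, -5.7]
gripper_width: 0.287
```

Call:
jog_arm(
  increments=[
    [0,-0.03,0,0,0,0,0],
    [0,-0.06,0,0,0,0,0],
    [0,-0.06,0,0,0,0,0],
  ],
)

```text
t: 24.17
ee_pos: [0.5415, -0.248, 0.1171]
tool_rot: [0.694, 0.653, 0.211, 0.22]
contact_force: [31.5, 3.2, -9.5]
gripper_width: 0.289
```

```bash
python3 - <<'E'
from h import *
arc(.05,4)
E
```

```text
t 24.17 theta 1.434 rad 0.0536 h 0.0401 F [ 5.  19.9 25.9] w 0.289
[-0.02, -0.03, 0.04]
[-0.02, -0.07, 0.04]
[-0.02, -0.1, 0.04]
[-0.02, -0.14, 0.04]
turn [ 0.016 -0.01  -0.002]
```

Call:
jog_arm(
  increments=[
    [0,0,0,0,0,0,0.7],
    [0,0,0,0,0,0,0.7],
    [0,0,0,0,0,0,0.7],
    [0,0,0,0,0,0,0.7],
    [0,0,0,0,0,0,0.7],
    [0,0,0,0,0,0,0.7],
  ],
)

```text
t: 24.67
ee_pos: [0.5412, -0.2481, 0.1169]
tool_rot: [0.694, 0.653, 0.211, 0.22]
contact_force: [-1.5, 0.1, -0.5]
gripper_width: 0.696
```

Call:
jog_arm(
  increments=[
    [0,0,-0.2,0,0,0,0.7],
    [0,0,-0.5,0,0,0,0.7],
    [0,0,-0.8,0,0,0,0.7],
    [0,0,-1,0,0,0,0.7],
    [0,0,-1,0,0,0,0.7],
  ],
)

```text
t: 25.08
ee_pos: [0.4947, -0.2471, 0.1849]
tool_rot: [0.693, 0.652, 0.21, 0.222]
contact_force: [-0.0, -0.8, 0.2]
gripper_width: 0.701
```

Call:
jog_arm(
  increments=[
    [0,0,-0.4,0,0,0,0.7],
    [0,0,-0.8,0,0,0,0.7],
    [0,0,-1,0,0,0,0.7],
    [0,0,-1,0,0,0,0.7],
    [0,0,-1,0,0,0,0.7],
    [0,0,-1,0,0,0,0.7],
  ],
)

```text
t: 25.58
ee_pos: [0.4482, -0.2441, 0.2486]
tool_rot: [0.694, 0.652, 0.21, 0.222]
contact_force: [0.8, 0.5, 0.5]
gripper_width: 0.705
```

```bash
python3 - <<'E'
from h import *
print(arm.read_state()['contact_force'])
m,im=snap('wrist','w7')
pr=proj(m,[grip(14,.085),grip(13.8,.085),grip(14.2,.085)]).round(1);print(pr)
m,t=snap('top','t7'); print('top pred', proj(m,[grip(14)]).round(1))
hsv=cv2.cvtColor(t,cv2.COLOR_RGB2HSV);mk=cv2.inRange(hsv,(80,90,50),(100,255,255))
for c in cv2.findContours(mk,0,1)[0]:
    if cv2.contourArea(c)>25:
        r=cv2.minAreaRect(c);print(r)
        if r[1][0]*r[1][1]>800:
            for z in(.064,.115):
                P=plane(m,cv2.boxPoints(r),z);print(z,P.mean(0).round(4),np.linalg.norm(P[0]-P[1]),np.linalg.norm(P[1]-P[2]))
a=np.vstack([cv2.resize(t[100:300,150:450,::-1],(600,400),interpolation=cv2.INTER_CUBIC)]);b=cv2.resize(im[80:280,160:360,::-1],(200,200));a=np.hstack([a,cv2.copyMakeBorder(b,0,200,0,0,0)])
cv2.imwrite('pics/f7.png',a)
E
```

```text
[0.8298072  0.53853678 0.47675265]
[[258.2 186.5]
 [271.1 183.4]
 [245.  187. ]]
top pred [[410.3 205.7]]
((270.0, 279.0), (10.0, 10.0), 90.0)
((316.0, 273.0), (6.0, 6.0), 90.0)
((409.1922912597656, 202.96157836914062), (12.775577545166016, 6.325770854949951), 60.2551155090332)
((301.416259765625, 188.01907348632812), (40.40789794921875, 63.71533966064453), 1.1934894323349)
0.064 [0.5957 0.0152 0.064 ] 0.17014632755661518 0.10782894695513168
0.115 [0.5854 0.0212 0.115 ] 0.16202508474789823 0.10268217080893775
```

View pics/f7.png

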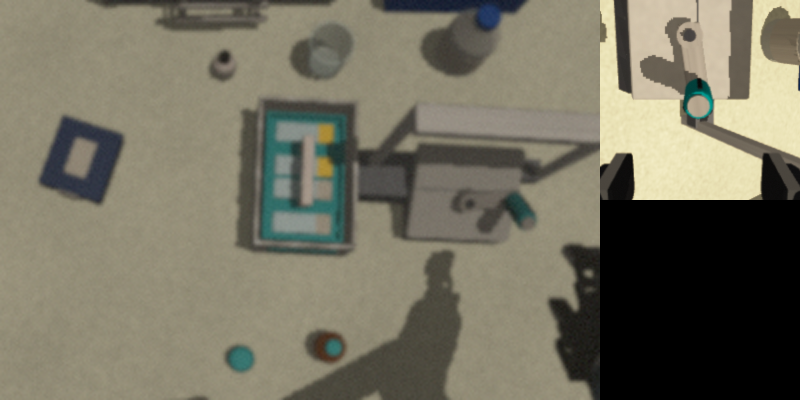

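```bash
python3 -c "
from plant import arm
print(arm.job_done())"
```

```text
the job is handed in; nothing more can be done
None
```

The tray is home in the lift and the carrier is wound down to its stop. I handed the job in at about t = 25.7 s of the 72 s allowed.

**Tray:** I picked it up by the handle and measured the four sockets with the wrist camera. I then lowered it until it stopped moving under about 17 N and let go. Before winding it sat level in the well.

**Crank:** I held the sleeve with the tool along the crank axis and wound from 0.63 to about 14.0 rad. The jaw opening stayed at 0.29 throughout, so the sleeve never left the fingers. At the end the crank stopped turning against about 20 N, well over the 5 to 6 N drag. I then let go and backed away.

**Last checks:**
- The wrist view shows the sleeve end at (258, 185) px, against (258, 186.5) predicted for 14.0 rad.
- In the top view the tray rim measures 170 mm long when placed at the fully-down height, which matches the tray. Its width read 108 mm against 105.
- The contact force after backing away was close to zero.
- The lamp bar and the things beside the lift look where they were; the tipbox was outside my last picture.

**Disagreements:**
- The tray's touchdown height and the starting crank angle both put the carrier about 2 mm higher than the socket fit did.
- The top view's sleeve centroid was about 3 px off the prediction.
- The top view put the tray about 3 mm to the left of the lift centre I had measured. That is close to the camera calibration error.

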